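Hook out the vial rack and push it round the instruments

TASK

With the hook tool, catch the wire loop of the vial rack and draw the rack fully out of the clear cover, then lay the hook back down on the bench, standing on its handle as you found it and out of the way. With the hand alone, push the rack along the bench, round the two fixed instruments and in between them, until it stands centred on the grey mat with its sides parallel to the mat's. Nothing may touch either instrument, the rack must stay flat on the bench throughout, and the beaker, jar and tip box are to be left alone.

Things in the scene. Friction and masses are not known exactly. Their poses are not given: they have to be found in the camera images.
- cover: Fixed dust cover of clear acrylic on the bench: two clear side walls, a clear roof and a white back wall, no floor; open only at its -y end. Inside 130 mm wide (x) and 100 mm high, outside 142 wide (x), 170 long (y), 106 high. Origin: centre of its footprint at bench level; the open end lies at y = -85 mm in its frame. The rack starts inside.
- rack_center (a point): Centre of the vial rack (25 mm above its underside): a white plastic block 90 x 90 mm, 50 mm high, nine grey vial caps on top (61 mm high in all), about 0.3 to 0.6 kg, standing loose on the bench and too wide to grip. Flat upright sides. A wire loop sticks out 39 mm from the middle of its -y side. z up. It starts in the cover, sides roughly parallel to the cover's.
- rack_eye (a point): Middle of the opening of the rack's pull loop: horizontal loop of 6 mm steel wire, 26 mm above the rack's underside, opening 34 mm wide (x) beside the rack, narrowing to about 14 mm at its outer end, and 33 mm long (y). This point is 62 mm from the rack's centre along the rack's -y. It starts 8 to 40 mm inside the cover's open end. A pin is dropped into the loop from above.
- hook_grip (a point): Centre of the handle of the loose hook tool (0.13 kg), 25 mm above its underside. Handle: grey plastic block 60 mm long (x), 24 mm wide (y), 50 mm high, standing on the bench. From its +x end a steel rod 8 mm thick runs level, 40 mm above the handle's underside, to x = 120 mm, then turns straight down as a pin. z up.
- hook_pin (a point): Lower end of the hook's 8 mm pin: 120 mm from the handle's centre along the tool's +x, 3.5 mm above the level of the handle's underside. Same axes as the handle.
- hook: The whole hook tool; origin at the centre of the handle's underside, x along the rod.
- rack: The whole vial rack; origin at the centre of its underside.
- mat: Flat grey square on the black bench, 130 x 130 mm, flush with the bench (things slide over it freely); origin at its centre, x away from the robot. The rack is to stand centred on it; its loop then points along the mat's -y, towards the instrument that stands farther off. The two instruments stand to either side of it, along its +y and -y, their centres about 110 mm away on the +y side and 150 mm on the -y side.
- heater: Fixed block heater: white box with an aluminium top block, 70 x 70 mm, 73 mm high; origin at the centre of its footprint. Must not be touched.
- bottle_stand: Fixed amber bottle with a white cap on a square steel foot 70 x 70 mm, 114 mm high; origin at the centre of its footprint. Must not be touched.
- beaker: Loose glass beaker, 60 mm across, 75 mm high, standing upright; origin at the centre of its underside. Leave alone.
- jar: Loose white jar, 50 mm across, 70 mm high, beyond the mat; origin at the centre of its underside. Leave alone.
- tip_box: Loose grey tip box, 50 x 90 mm (x, y), 50 mm high, at the right of the bench; origin at the centre of its underside. Leave alone.
Mind the look-alikes: they are no part of the job. Leave any purple look-alike of the hook alone. There is more than one size of the cover; the job needs the smaller.

How it is judged:
By the outcome, as a careful person would: the job done as asked, in the order asked, and still so for the second after the job is handed in, with the robot touching nothing.
It also fails if it takes over 72 s, if anything falls off the work surface, if the arm or the gripper's body presses on something with over 40 N, if the wrist force passes 120 N, or if a joint passes its speed limit or range.

ROBOT

A 6-joint arm with a two-finger parallel gripper is mounted at the origin on the work surface. World frame = base frame: x ahead of the robot, y to its left, z up, the work surface at z = 0. Lengths are in mm, angles in rad, forces in N, time in s.
With the tool pointing down it reaches from about 350 to 875 mm from the base axis. Payload 4.2 kg.
Tool frame: the origin (TCP) lies between the finger pads; the fingertips stand 11 mm ahead of it and the grasp point (between the pads) lies 8 mm behind it; z points along the fingers, y is the direction in which the jaws open and shut (so a half turn about z gives the same grasp; the last joint's range is limited). The gripper opens to 85 mm and grips with 20 to 120 N. Pads are 22 mm wide; open, the fingers measure 114 mm over their backs; the gripper's body (76 mm by 85 mm) begins 54 mm behind the grasp point. The pads swing forward as they close: fully open they stand 13 mm farther back than shut.
Start: joints at [-0.995, 0.385, 0.008, 0, -1.194, -0.259], TCP at [194.72, -593.872, 242.312] pointing down, gripper open.
Joint ranges: [-3.14, 3.14], [-1.21, 2.06], [-1.07, 1.41], [-3.16, 2.05], [-2.99, -0.16], [-3.1, 3.1]. Speed limits (rad/s): [2.79, 2.79, 3.14, 3.14, 3.14, 3.14].

INTERFACE

Orientations are given as a unit quaternion [x, y, z, w].
In Python, from bench import * gives the robot as it stands.
- The arm moves only by the tool servo_tool, never from a script. Its argument "rows" is a list of rows, each a list of 7 numbers: the opening, from 0 (shut) to 1 (fully open), then the shift along the tool's x, y, z in cm, then the turn, a rotation vector about the tool's x, y, z in degrees. A call has 1 to 12 rows; each row shifts and turns the commanded pose from where the row before left it, along the tool's axes as they then stand; what a row does not reach is not made up. A row lasts 1/10 s, in which the tool goes at most 50 mm and 8.59 degrees, less where a joint would pass 70% of its speed; a pose out of reach is approached as far as the arm can. A call is refused whole if a number of a shift passes 5 or a number of a turn 8.59, either way. A call with a gripper value outside its range is refused whole. The fingers move at their own pace and stop on an object; the grip force is fixed at half the most. Time passes only in rows, so rows that do not move let the fingers close. It gives the time, the measured TCP pose, the force and the opening at its end, in the units of the state.
- read_state(): the state, without advancing time (a new reading comes with each control period).
- get_image(name): name is "side" or "top"; returns a dict with "image" (420x560x3 uint8, red, green, blue), "mtx" (3x3 intrinsics, pixels), "extrinsics" (4x4, takes a point from camera to world coordinates). Camera axes: x right, y up, looking along -z (the intrinsics and any distortion apply to the point x, -y, -z); pixel columns grow to the right and rows downward; lengths in mm; the calibration is good to about 2 mm. A picture is of the moment at which its call begins. There is no depth.
- job_done(): hands the job in, once; it reports no verdict.
The state is a dict: "clock": time; "joints": joint angles; "joint_vel": joint speeds; "joint_efforts": joint torques, N m; "position": TCP position; "ee_rot": TCP orientation; "contact_force": force on the tool from outside, world axes, zero at the start; "wrist_torque": the same for the moment, N m; "gripper_width": finger opening in mm.
Only numpy, scipy, OpenCV 4.12 (cv2) and the standard library are available. Lean on these libraries where they do the work, as an engineer would, in place of code of your own. Each camera call takes 0.05 s, during which the arm holds its last target. There are 200 camera calls.

## Working session

There is one attempt and no reset: what is moved stays moved. The work goes in short steps, Python scripts to look and compute and a tool call to move; the robot and the scene stay as the last step left them, time stands still between calls to the robot, and variables do not carry over. Pictures are saved under pics/ and viewed, about 8 in all and at most 12, crops included, and the job is handed in when it is done.

Besides the shell and the picture viewer there is one more tool, called after "Request:" as a command line: name --pt "numbers of a row" for each row, then --argument value for the rest. servo_tool: Moves the arm, as the interface text tells. Its arguments: {"type":"object","properties":{"rows":{"type":"array","items":{"type":"array","items":{"type":"number"}}}},"required":["rows"]}

```bash
mkdir -p pics; ls
python3 - <<'E'
from bench import *
import cv2,numpy as np
for n in("top","side"):
    d=get_image(n);cv2.imwrite(f"pics/{n}0.png",d["image"][:,:,::-1]);print(n,d["mtx"].round(1).tolist(),d["extrinsics"].round(4).tolist(),d.keys())
print(read_state())
E
```

```text
pics
top [[391.0, 0.0, 271.7], [0.0, 391.0, 205.5], [0.0, 0.0, 1.0]] [[-0.008, 0.986, -0.1667, 326.673], [-1.0, -0.0075, 0.0036, 4.4519], [0.0023, 0.1667, 0.986, 1224.6317], [0.0, 0.0, 0.0, 1.0]] dict_keys(['image', 'mtx', 'extrinsics'])
side [[420.2, 0.0, 276.9], [0.0, 420.2, 211.8], [0.0, 0.0, 1.0]] [[0.8307, 0.3291, -0.4491, -51.2916], [-0.5565, 0.5178, -0.6498, -814.1248], [0.0187, 0.7897, 0.6132, 805.3993], [0.0, 0.0, 0.0, 1.0]] dict_keys(['image', 'mtx', 'extrinsics'])
{'clock': 0.1, 'joints': array([-9.95405698e-01,  3.85472317e-01,  6.76714865e-03, -4.23720913e-04,
       -1.19399981e+00, -2.58585681e-01]), 'joint_vel': array([ 0.00033241, -0.00199439,  0.00355936,  0.00221761,  0.00048063,
       -0.00077188]), 'joint_efforts': array([-3.34991546e-04, -3.93320274e+01,  1.88929886e+01,  4.19795126e+00,
       -2.59934561e-03,  1.30553147e-05]), 'position': array([ 194.55926317, -593.42252041,  241.33888065]), 'ee_rot': array([-1.57663645e-01,  9.87492393e-01,  9.52308135e-04, -2.06460339e-04]), 'contact_force': array([-0.3172042 ,  0.00659258,  0.11925632]), 'wrist_torque': array([-0.00661119,  0.00808395,  0.00171204]), 'gripper_width': 85.35746596190847}
```

View pics/top0.png

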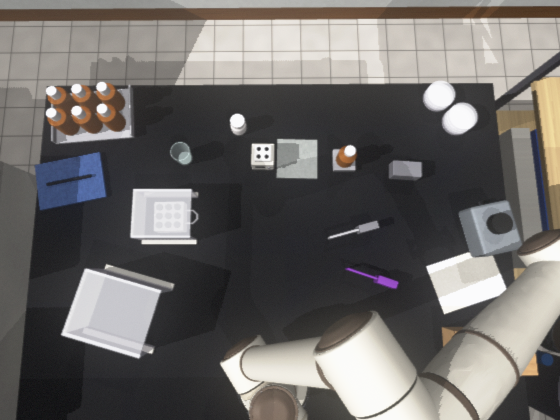

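View pics/side0.png

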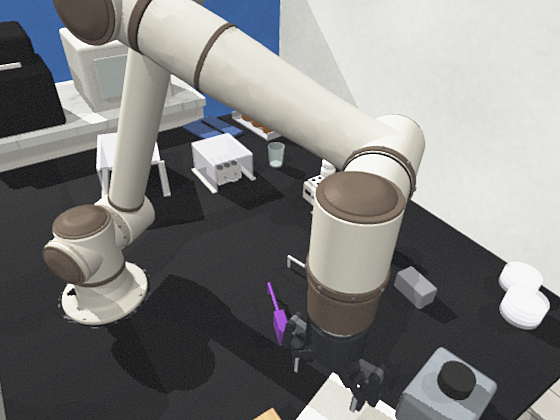

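```bash
cat > h.py <<'E'
from bench import *
import cv2,numpy as np
from scipy.spatial.transform import Rotation as R
def ray(d,uv,z):
    uv=np.atleast_2d(uv).astype(float);K=d["mtx"];E=d["extrinsics"]
    c=np.c_[(uv[:,0]-K[0,2])/K[0,0],-(uv[:,1]-K[1,2])/K[1,1],-np.ones(len(uv))]@E[:3,:3].T
    o=E[:3,3];return (o+c*((z-o[2])/c[:,2])[:,None])[:,:2]
def proj(d,P):
    P=np.atleast_2d(P).astype(float);E=d["extrinsics"];q=(P-E[:3,3])@E[:3,:3];K=d["mtx"]
    return np.c_[K[0,2]+K[0,0]*q[:,0]/-q[:,2],K[1,2]-K[1,1]*q[:,1]/-q[:,2]]
def crop(d,u0,v0,u1,v1,s,f):
    im=d["image"][v0:v1,u0:u1,::-1];cv2.imwrite(f,cv2.resize(im,None,fx=s,fy=s,interpolation=cv2.INTER_CUBIC))
def tcp():
    s=read_state();r=R.from_quat(s["ee_rot"]);return s,r
E
python3 - <<'E'
from h import *
d=get_image("top");np.save("top0.npy",d,allow_pickle=True)
crop(d,125,110,425,300,2.66,"pics/c1.png")
for n,u,v,z in [("coverc",165,215,0),("caps",168,216,61),("eye",190,216,26),("mat",297,158,0),("heater",263,155,73),("handle",368,228,50),("rodend",330,237,42),("foot",345,160,0),("beaker",181,152,0),("tip",405,170,50),("purple",385,280,50)]:
    print(n,ray(d,[u,v],z).round(0))
E
```

```text
coverc [[506. 337.]]
caps [[494. 312.]]
eye [[498. 253.]]
mat [[690. -83.]]
heater [[678.  25.]]
handle [[ 454. -290.]]
rodend [[ 429. -176.]]
foot [[ 682. -239.]]
beaker [[712. 293.]]
tip [[ 634. -414.]]
purple [[ 300. -333.]]
```

View pics/c1.png

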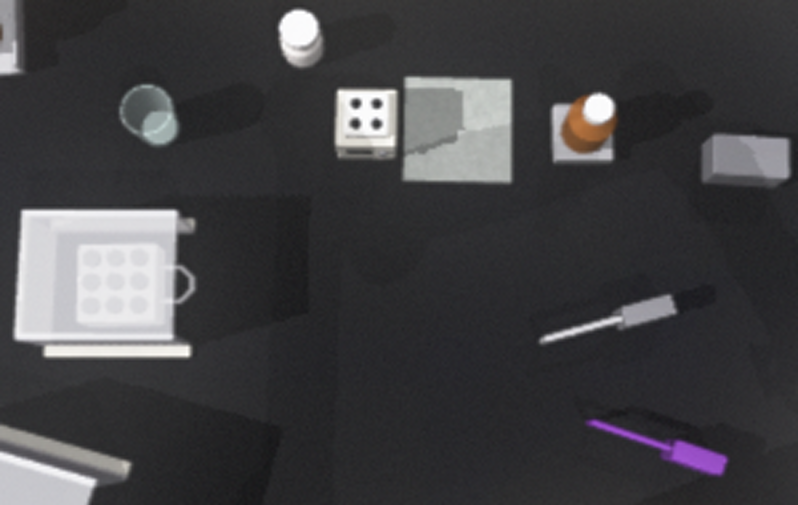

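Run:
```python
from h import *
d=np.load("top0.npy",allow_pickle=True).item()
def w(p,z): return ray(d,np.array(p,float)/2.66+[125-.2,110-.2],z)
m=w([(404,77),(512,79),(512,183),(403,182)],0);print("mat",m.round(0).tolist(),m.mean(0))
print("edges",[np.degrees(np.arctan2(*(m[i]-m[j])[::-1])).round(1) for i,j in((0,1),(3,2),(0,3),(1,2))])
c=w([(22,210),(178,210),(173,338),(15,340)],106);print("cover",c.round(0).tolist(),c.mean(0))
r=w([(77,244),(158,244),(158,326),(77,326)],50);print("rack",r.round(0).tolist(),r.mean(0))
k=w([(92,259),(139,257),(140,304),(92,306)],61);print("caps",k.round(0).tolist(),k.mean(0))
print("eye",w([(180,284),(195,284)],26))
h=w([(621,308),(671,295),(677,312),(625,328)],50);print("handle",h.round(0).tolist(),h.mean(0))
print("rodtip",w([(541,341)],42),"rodbase",w([(620,319)],42))
f=w([(553,103),(613,105),(613,161),(553,161)],5);print("foot",f.round(0).tolist(),f.mean(0))
t=w([(336,90),(397,89),(396,148),(337,147)],73);print("heater",t.round(0).tolist(),t.mean(0))
hs=d["image"][215:245,325:385].astype(int)
g=(hs.min(2)>90).astype(np.uint8)
n,l,st,cc=cv2.connectedComponentsWithStats(g);print(st)
```

```text
mat [[755.0, -18.0], [752.0, -151.0], [621.0, -147.0], [623.0, -16.0]] [687.53854188 -83.05394017]
edges [np.float64(88.5), np.float64(89.0), np.float64(-1.1), np.float64(-1.6)]
cover [[569.0, 405.0], [567.0, 233.0], [427.0, 235.0], [426.0, 405.0]] [497.14648961 319.56688309]
rack [[540.0, 360.0], [540.0, 267.0], [445.0, 264.0], [446.0, 356.0]] [492.94287403 311.56959733]
caps [[521.0, 339.0], [523.0, 285.0], [469.0, 283.0], [467.0, 336.0]] [495.18262405 310.80296249]
eye [[496.64083524 245.25774904]
 [496.50787004 227.82552044]]
handle [[462.0, -261.0], [476.0, -319.0], [457.0, -324.0], [439.0, -265.0]] [ 458.5352751  -292.19039867]
rodtip [[ 425.77456648 -170.11377874]] rodbase [[ 450.19359175 -261.15115738]]
foot [[719.0, -200.0], [716.0, -273.0], [646.0, -270.0], [646.0, -197.0]] [ 681.73239421 -234.69695629]
heater [[715.0, 62.0], [715.0, -9.0], [645.0, -7.0], [647.0, 61.0]] [680.38371348  26.70769866]
[[   0    0   60   30 1535]
 [   3    6   51   18  265]]
```

Request:
servo_tool --pt "1 0 0 0.9 0 0 -8.59" --pt "1 0 0 0.9 0 0 -8.59" --pt "1 0 0 0.9 0 0 -8.59" --pt "1 0 0 0.9 0 0 -8.59" --pt "1 0 0 0.9 0 0 -8.59" --pt "1 0 0 0.9 0 0 -8.59" --pt "1 0 0 0.9 0 0 -8.59" --pt "1 0 0 0.9 0 0 -8.59" --pt "1 0 0 0.9 0 0 -8.59" --pt "1 0 0 0.9 0 0 -8.59"

```text
clock: 1.15
position: [194.6, -593.6, 151.5]
ee_rot: [0.79, -0.613, -0.0, -0.0]
contact_force: [0.1, 0.6, -0.3]
gripper_width: 85.4
```

Request:
servo_tool --pt "1 -2.29 -3.28 0 0 0 0" --pt "1 -2.29 -3.28 0 0 0 0" --pt "1 -2.29 -3.28 0 0 0 0" --pt "1 -2.29 -3.28 0 0 0 0" --pt "1 -2.29 -3.28 0 0 0 0" --pt "1 -2.29 -3.28 0 0 0 0" --pt "1 -2.29 -3.28 0 0 0 0" --pt "1 -2.29 -3.28 0 0 0 0" --pt "1 -2.29 -3.28 0 0 0 0" --pt "1 -2.29 -3.28 0 0 0 0" --pt "1 0 0 0 0 0 0"

```text
clock: 2.25
position: [460.1, -289.4, 152.3]
ee_rot: [0.79, -0.613, 0.0, -0.0]
contact_force: [-0.6, -0.8, 0.8]
gripper_width: 85.6
```

Run:
```python
from h import *
s,r=tcp();print(s["clock"],s["position"].round(1),s["joints"].round(2),r.as_matrix().round(3).tolist())
d=get_image("side");crop(d,200,180,460,375,3,"pics/s1.png")
```

```text
2.25 [ 460.1 -289.4  152.3] [-0.26  0.33 -0.32 -0.   -0.92  0.51] [[0.248, -0.969, 0.001], [-0.969, -0.248, -0.0], [0.0, -0.001, -1.0]]
```

View pics/s1.png

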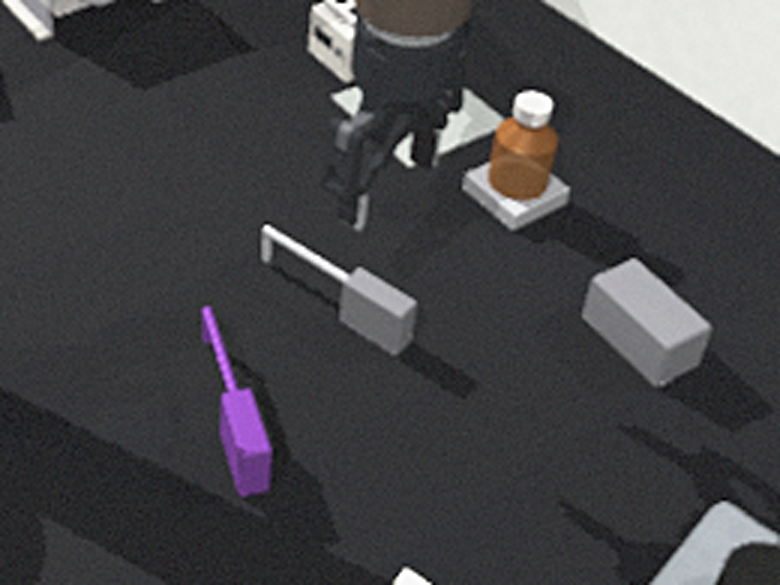

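Run:
```python
from h import *
d=get_image("side")
def w(p,z): return ray(d,np.array(p,float)/3+[200-.2,180-.2],z)
q=w([(360,267),(416,301),(401,324),(343,289)],50);print(q.round(0).tolist(),q.mean(0));print("rod corner",w([(267,228)],44),"pin low",w([(266,261)],3.5))
```

```text
[[463.0, -264.0], [477.0, -319.0], [451.0, -332.0], [436.0, -276.0]] [ 456.8992192  -297.90441914]
rod corner [[ 428.40380036 -179.15233312]] pin low [[ 428.93845021 -179.38113423]]
```

Request:
servo_tool --pt "1 0.44 0.33 2 0 0 0" --pt "1 0 0 3 0 0 0" --pt "1 0 0 3 0 0 0" --pt "1 0 0 3 0 0 0" --pt "1 0 0 2.2 0 0 0" --pt "1 0 0 0 0 0 0" --pt "0 0 0 0 0 0 0" --pt "0 0 0 0 0 0 0" --pt "0 0 0 0 0 0 0" --pt "0 0 0 0 0 0 0" --pt "0 0 0 0 0 0 0" --pt "0 0 0 0 0 0 0"

```text
clock: 3.55
position: [456.5, -297.5, 21.7]
ee_rot: [0.789, -0.615, 0.002, -0.0]
contact_force: [1.3, 0.1, 6.0]
gripper_width: 23.5
```

Request:
servo_tool --pt "0 0 0 0 0 0 0" --pt "0 0 0 0 0 0 0" --pt "0 0 0 0 0 0 0"

```text
clock: 3.85
position: [456.5, -297.6, 21.7]
ee_rot: [0.789, -0.615, 0.002, -0.0]
contact_force: [-0.1, -0.3, 6.4]
gripper_width: 23.1
```

Request:
servo_tool --pt "0 0 0 -1.9 0 0 0" --pt "0 0 0 -2 0 0 6.75" --pt "0 0 0 0 0 0 6.75" --pt "0 -3.84 -0.48 0 0 0 0" --pt "0 -3.84 -0.48 0 0 0 0" --pt "0 -3.84 -0.48 0 0 0 0" --pt "0 -3.84 -0.48 0 0 0 0" --pt "0 -3.84 -0.48 0 0 0 0" --pt "0 -3.84 -0.48 0 0 0 0" --pt "0 -3.84 -0.48 0 0 0 0" --pt "0 -3.84 -0.48 0 0 0 0" --pt "0 -3.84 -0.48 0 0 0 0"

```text
clock: 5.05
position: [494.3, 50.3, 59.1]
ee_rot: [0.711, -0.704, -0.0, 0.0]
contact_force: [1.4, -0.2, -1.2]
gripper_width: 23.8
```

Request:
servo_tool --pt "0 -3.84 -0.48 0 0 0 0" --pt "0 0 0 0 0 0 0" --pt "0 0 0 0 0 0 0"

```text
clock: 5.35
position: [498.7, 87.9, 58.9]
ee_rot: [0.711, -0.703, -0.0, 0.001]
contact_force: [0.2, 0.9, -1.4]
gripper_width: 23.6
```

Run:
```python
from h import *
s,r=tcp();print(s["clock"],s["position"].round(1),r.as_matrix().round(3).tolist())
d=get_image("top");a=d["image"][165:265,120:290,::-1]
e=get_image("side");b=e["image"][110:230,180:320,::-1]
np.save("t1.npy",d,allow_pickle=True);np.save("s1.npy",e,allow_pickle=True)
A=cv2.resize(a,(800,470),interpolation=2)[:, :420];B=cv2.resize(b,None,fx=4,fy=4,interpolation=2)[:470,150:530]
cv2.imwrite("pics/l1.png",np.hstack([A,B]));print(A.shape,B.shape)
```

```text
5.35 [498.7  87.9  58.9] [[0.011, -1.0, -0.002], [-1.0, -0.011, -0.0], [0.0, 0.002, -1.0]]
(470, 420, 3) (470, 380, 3)
```

View pics/l1.png

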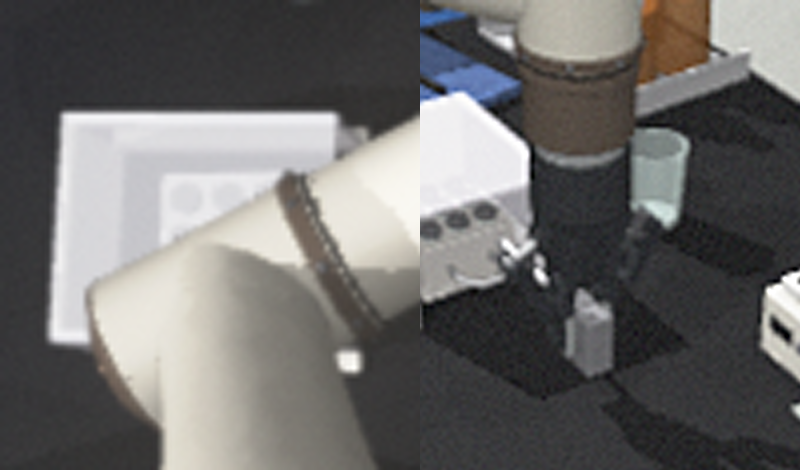

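Run:
```python
from h import *
e=np.load("s1.npy",allow_pickle=True).item()
def w(x,y,z): return ray(e,[(x-420+150)/4+180,y/4+110],z).round(0)
print("rodend",w(507,243,81),"loop",w(480,286,26),w(450,268,26))
def c(P):
    q=proj(e,P)[0];return ((q-[180,110])*4+[270,0]).round(0)
print("pred pin top",c([496.5,211,81]),"pin low",c([496.5,211,41]),"loop tip",c([497,227,26]),"eye",c([497,249,26]),"front face corner", c([451,266,50]),c([541,266,50]))
crop(e,215,145,295,205,10,"pics/z1.png")
```

```text
rodend [[497. 197.]] loop [[486. 227.]] [[478. 265.]]
pred pin top [498. 235.] pin low [500. 276.] loop tip [492. 282.] eye [479. 270.] front face corner [419. 252.] [513. 222.]
```

View pics/z1.png

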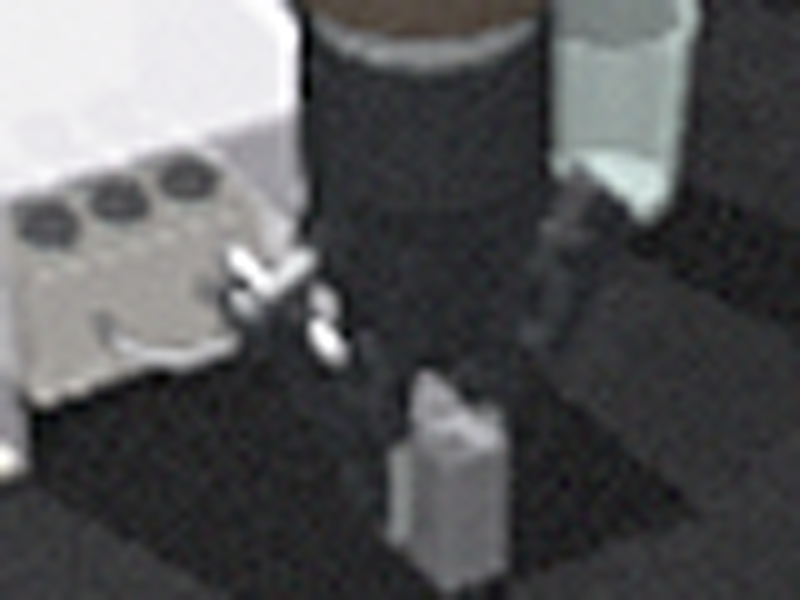

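Run:
```python
from h import *
e=np.load("s1.npy",allow_pickle=True).item()
def c(P): return ((proj(e,P)-[215,145])*10).round(0).tolist()
for y in(91,79):
  print(y,c([[x,y+dy,z] for dy in(-30,30) for z in(37,87) for x in(487,511)]))
```

```text
91 [[442.0, 591.0], [508.0, 566.0], [441.0, 457.0], [508.0, 432.0], [341.0, 495.0], [406.0, 471.0], [337.0, 362.0], [404.0, 339.0]]
79 [[463.0, 611.0], [529.0, 586.0], [462.0, 476.0], [530.0, 451.0], [360.0, 513.0], [426.0, 490.0], [357.0, 380.0], [424.0, 357.0]]
```

Request:
servo_tool --pt "0 -2.1 0 0 0 0 0" --pt "0 -2.1 0 0 0 0 0" --pt "0 0 0 0 0 0 0" --pt "0 0 0 0 0 0 0" --pt "0 0 0 0.8 0 0 0" --pt "0 0 0 0.8 0 0 0"

```text
clock: 6.05
position: [498.8, 128.2, 42.8]
ee_rot: [0.71, -0.704, -0.0, 0.0]
contact_force: [0.6, -0.3, -0.9]
gripper_width: 23.3
```

Request:
servo_tool --pt "0 0 0 0.5 0 0 0" --pt "0 0 0 0.5 0 0 0" --pt "0 0 0 0 0 0 0"

```text
clock: 6.35
position: [498.5, 128.8, 32.3]
ee_rot: [0.71, -0.704, -0.0, 0.001]
contact_force: [0.5, 0.7, -1.5]
gripper_width: 23.0
```

Run:
```python
from h import *
s,r=tcp();print(s["clock"],s["position"].round(1),s["contact_force"].round(1),s["wrist_torque"].round(2))
e=get_image("side");crop(e,210,140,290,200,10,"pics/z2.png")
```

```text
6.35 [498.5 128.8  32.3] [ 0.5  0.7 -1.5] [ 0.01  0.02 -0.02]
```

View pics/z2.png

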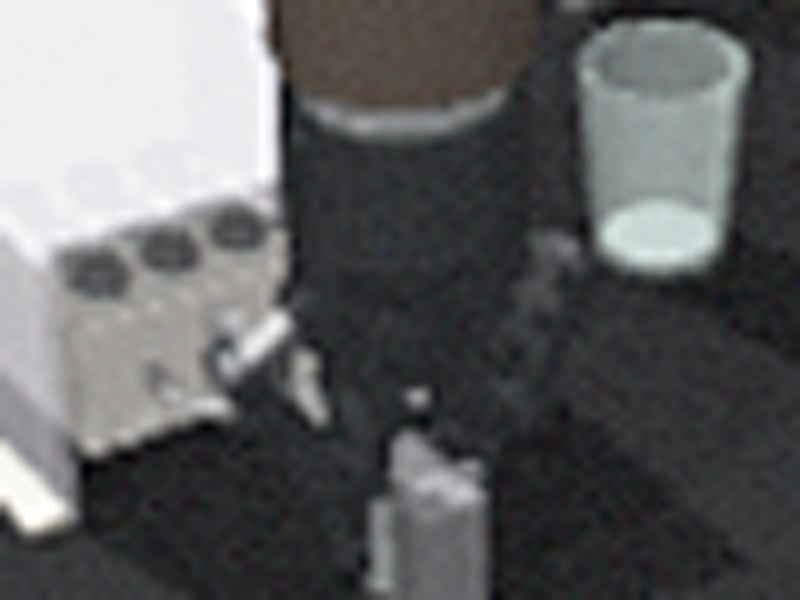

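Request:
servo_tool --pt "0 0 0 0.5 0 0 0" --pt "0 0 0 0.4 0 0 0" --pt "0 0.8 0 0 0 0 0" --pt "0 1 0 0 0 0 0" --pt "0 1 0 0 0 0 0" --pt "0 1 0 0 0 0 0" --pt "0 1 0 0 0 0 0" --pt "0 1 0 0 0 0 0"

```text
clock: 7.2
position: [499.7, 70.3, 24.4]
ee_rot: [0.71, -0.704, 0.0, -0.0]
contact_force: [-0.2, 2.0, -1.7]
gripper_width: 23.4
```

Run:
```python
from h import *
s,r=tcp();print(s["clock"],s["position"].round(1),s["contact_force"].round(1),s["wrist_torque"].round(2))
e=get_image("side");crop(e,195,130,315,220,6.6,"pics/z3.png")
```

```text
7.2 [499.7  70.3  24.4] [-0.2  2.  -1.7] [ 0.42  0.   -0.02]
```

View pics/z3.png

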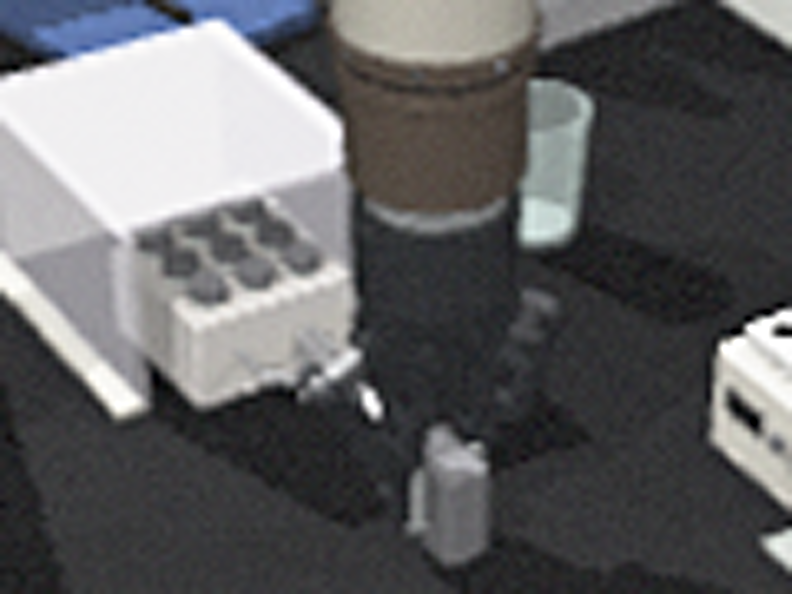

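Request:
servo_tool --pt "0 1 0 0 0 0 0" --pt "0 1.5 0 0 0 0 0" --pt "0 1.5 0 0 0 0 0" --pt "0 1.5 0 0 0 0 0" --pt "0 1.5 0 0 0 0 0" --pt "0 1.5 0 0 0 0 0" --pt "0 1.5 0 0 0 0 0" --pt "0 1.5 0 0 0 0 0" --pt "0 1.5 0 0 0 0 0" --pt "0 1.5 0 0 0 0 0" --pt "0 1.5 0 0 0 0 0" --pt "0 1.5 0 0 0 0 0"

```text
clock: 8.45
position: [500.8, -105.2, 24.3]
ee_rot: [0.71, -0.704, -0.0, 0.0]
contact_force: [-1.3, 2.3, -1.8]
gripper_width: 23.4
```

Request:
servo_tool --pt "0 1.5 0 0 0 0 0" --pt "0 1.5 0 0 0 0 0" --pt "0 1.5 0 0 0 0 0" --pt "0 1.5 0 0 0 0 0" --pt "0 1.5 0 0 0 0 0" --pt "0 1.5 0 0 0 0 0" --pt "0 1.5 0 0 0 0 0" --pt "0 1.5 0 0 0 0 0" --pt "0 1.5 0 0 0 0 0" --pt "0 0.8 0 0 0 0 0" --pt "0 0 0 0 0 0 0"

```text
clock: 9.55
position: [502.8, -248.2, 24.3]
ee_rot: [0.71, -0.704, 0.0, 0.0]
contact_force: [0.7, -0.3, -1.0]
gripper_width: 23.6
```

Run:
```python
from h import *
s,r=tcp();print(s["clock"],s["position"].round(1),s["contact_force"].round(1),s["wrist_torque"].round(2))
d=get_image("top");e=get_image("side")
A=cv2.resize(d["image"][110:300,150:350,::-1],None,fx=2,fy=2,interpolation=2);B=cv2.resize(e["image"][130:320,200:400,::-1],None,fx=2,fy=2,interpolation=2)
cv2.imwrite("pics/p9.png",np.hstack([A,B]));np.save("t2.npy",d,allow_pickle=True);np.save("s2.npy",e,allow_pickle=True)
```

```text
9.55 [ 502.8 -248.2   24.3] [ 0.7 -0.3 -1. ] [-0.02 -0.01  0.03]
```

View pics/p9.png

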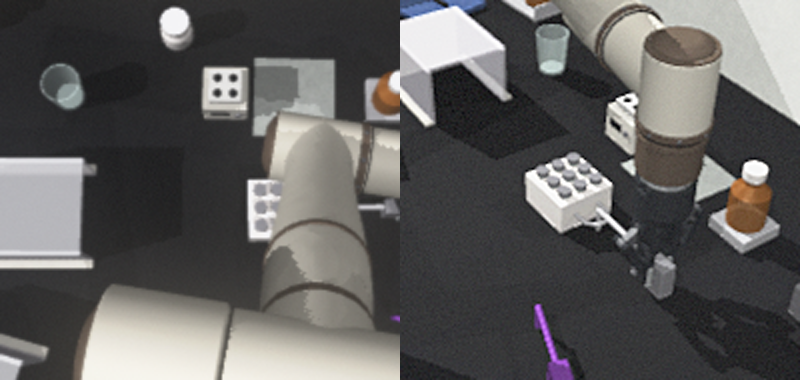

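Request:
servo_tool --pt "0 -0.8 0 0 0 0 0" --pt "0 0 0 -1.5 0 0 0" --pt "0 0 0 -2 0 0 0" --pt "0 0 0 -2 0 0 0" --pt "0 2 0.7 0 0 0 0" --pt "0 4 1.4 0 0 0 0" --pt "0 4 1.4 0 0 0 0" --pt "0 4 1.4 0 0 0 0" --pt "0 4 1.4 0 0 0 0" --pt "0 0 0 2 0 0 0" --pt "0 0 0 2 0 0 0" --pt "0 0 0 0.8 0 0 0"

```text
clock: 10.85
position: [440.2, -418.0, 29.3]
ee_rot: [0.71, -0.704, -0.002, 0.0]
contact_force: [-0.4, -0.5, -1.8]
gripper_width: 23.4
```

Request:
servo_tool --pt "0 0 0 0.5 0 0 0" --pt "0 0 0 0.3 0 0 0" --pt "0 0 0 0.1 0 0 0" --pt "0 0 0 0 0 0 0" --pt "0 0 0 0 0 0 0"

```text
clock: 11.35
position: [441.8, -419.4, 23.0]
ee_rot: [0.711, -0.704, 0.001, -0.0]
contact_force: [-0.3, -0.5, -1.4]
gripper_width: 23.2
```

Request:
servo_tool --pt "0 0 0 0.07 0 0 0" --pt "0 0 0 0.06 0 0 0" --pt "0 0 0 0 0 0 0"

```text
clock: 11.65
position: [441.6, -419.4, 21.8]
ee_rot: [0.711, -0.704, 0.0, -0.0]
contact_force: [0.4, 1.4, 3.5]
gripper_width: 23.5
```

Request:
servo_tool --pt "0.5 0 0 0 0 0 0" --pt "0.7 0 0 0 0 0 0" --pt "0.7 0 0 0 0 0 0" --pt "0.7 0 0 0 0 0 0" --pt "0.7 0 0 -2 0 0 0" --pt "0.7 0 0 -4 0 0 0" --pt "0.7 0 0 -4 0 0 0" --pt "0.7 0 0 -3 0 0 0"

```text
clock: 12.45
position: [441.9, -419.8, 153.6]
ee_rot: [0.711, -0.704, 0.001, -0.0]
contact_force: [0.7, -0.9, -0.1]
gripper_width: 59.5
```

Run:
```python
from h import *
s,r=tcp();print(s["clock"],s["position"].round(1),s["gripper_width"],s["joints"].round(2),r.as_matrix().round(3).tolist())
d=get_image("top");e=get_image("side")
A=cv2.resize(d["image"][110:270,240:440,::-1],None,fx=4,fy=4,interpolation=2)[:300*2][:, :]
cv2.imwrite("pics/p10.png",A[:600]);np.save("t3.npy",d,allow_pickle=True);np.save("s3.npy",e,allow_pickle=True)
```

```text
12.45 [ 441.9 -419.8  153.6] 59.53306078691506 [-0.49  0.43 -0.16  0.   -0.98  0.5 ] [[0.01, -1.0, 0.002], [-1.0, -0.01, -0.002], [0.002, -0.002, -1.0]]
```

View pics/p10.png

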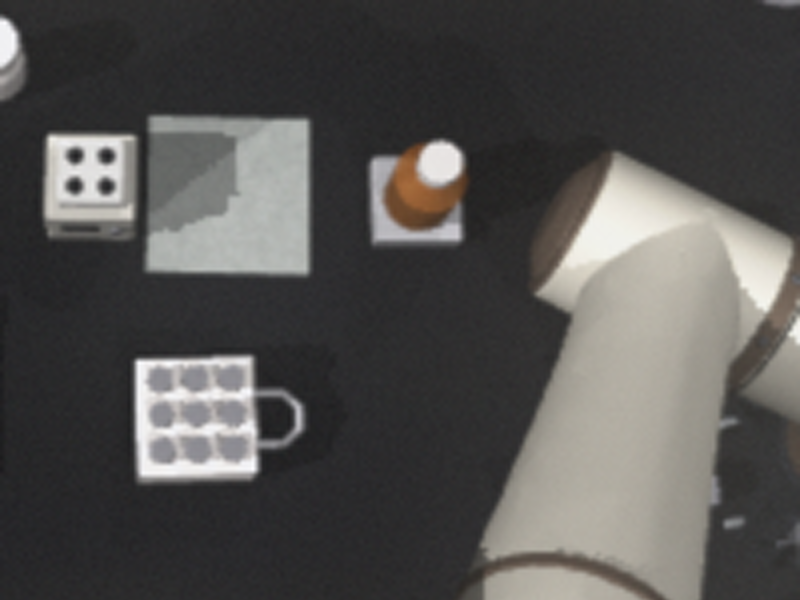

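```bash
cat >> h.py <<'E'
def an(v): return round(float(np.degrees(np.arctan2(v[1],v[0]))),1)
def rackfit(d,box):
    "caps: grey blobs inside the white top, in box u0,v0,u1,v1; 3x upsampled"
    u0,v0,u1,v1=box;im=cv2.resize(d["image"][v0:v1,u0:u1],None,fx=4,fy=4,interpolation=2).astype(int)
    w=(im.min(2)>105).astype(np.uint8);n,l,st,c=cv2.connectedComponentsWithStats(w)
    cn,_=cv2.findContours(w,cv2.RETR_EXTERNAL,cv2.CHAIN_APPROX_NONE)
    k=max(cn,key=cv2.contourArea);m=np.zeros_like(w);cv2.drawContours(m,[k],-1,1,-1)
    m=cv2.morphologyEx(m,cv2.MORPH_OPEN,np.ones((35,35)))
    m=cv2.erode(m,np.ones((13,13)))
    caps=((m>0)&(im.mean(2)<182)).astype(np.uint8);caps=cv2.morphologyEx(caps,cv2.MORPH_OPEN,np.ones((7,7)))
    n,l,st,c=cv2.connectedComponentsWithStats(caps)
    c=c[1:][(st[1:,4]>150)];return ray(d,(c+.5)/4-.5+[u0,v0],61),st[1:,4],caps
E
python3 - <<'E'
from h import *
d=np.load("t3.npy",allow_pickle=True).item()
def w(p,z): return ray(d,np.array(p,float)/4+[240-.4,110-.4],z)
def q(n,p,z):
    m=w(p,z);print(n,m.round(0).tolist(),m.mean(0).round(1),"x-axis",an(m[0]-m[3]),an(m[1]-m[2]),"y-axis-90",an(m[0]-m[1])-90,an(m[3]-m[2])-90)
q("mat",[(148,116),(310,119),(309,275),(146,271)],0)
q("rack",[(135,359),(252,355),(256,472),(140,477)],50)
q("foot",[(371,157),(460,155),(462,242),(372,244)],5)
q("heater",[(48,134),(136,134),(135,221),(48,221)],73)
print("caps mean",w([(162,379),(196,377),(231,377),(162,414),(196,413),(231,412),(163,449),(198,448),(233,447)],61).mean(0))
print("tip",w([(303,416)],26))
c,a,m=rackfit(d,(265,190,325,235));print(len(c),a,c.mean(0),c.round(0).tolist())
E
```

```text
mat [[756.0, -18.0], [752.0, -150.0], [621.0, -146.0], [626.0, -15.0]] [688.7 -82.3] x-axis -1.3 -1.9 y-axis-90 -1.5 -1.9000000000000057
rack [[544.0, -5.0], [547.0, -95.0], [457.0, -96.0], [454.0, -8.0]] [500.6 -50.9] x-axis 1.9 0.7 y-axis-90 1.5999999999999943 2.0
foot [[718.0, -198.0], [719.0, -271.0], [646.0, -269.0], [645.0, -197.0]] [ 682.2 -233.7] x-axis -1.3 -1.2 y-axis-90 0.9000000000000057 0.9000000000000057
heater [[716.0, 60.0], [716.0, -7.0], [647.0, -6.0], [647.0, 60.0]] [681.6  26.8] x-axis 0.0 -1.1 y-axis-90 -0.4000000000000057 -0.4000000000000057
caps mean [500.91127731 -51.26588254]
tip [[ 503.02047848 -135.11725612]]
9 [ 682  703  553 1537 1441  553  603  746  733] [500.08910554 -55.51922748] [[527.0, -50.0], [528.0, -76.0], [526.0, -25.0], [497.0, -106.0], [501.0, -64.0], [500.0, -25.0], [473.0, -26.0], [474.0, -50.0], [475.0, -77.0]]
```

Request:
servo_tool --pt "0.6 0 0 0 0 0 2.2" --pt "0.6 -4.2 -0.43 0 0 0 0" --pt "0.6 -4.2 -0.43 0 0 0 0" --pt "0.6 -4.2 -0.43 0 0 0 0" --pt "0.6 -4.2 -0.43 0 0 0 0" --pt "0.6 -4.2 -0.43 0 0 0 0" --pt "0.6 -4.2 -0.43 0 0 0 0" --pt "0.6 -4.2 -0.43 0 0 0 0" --pt "0.6 -4.2 -0.43 0 0 0 0" --pt "0.6 -4.2 -0.43 0 0 0 0" --pt "0.6 -4.2 -0.43 0 0 0 0" --pt "0.6 -4.2 -0.43 0 0 0 0"

```text
clock: 13.75
position: [501.4, 42.8, 150.4]
ee_rot: [-0.697, 0.717, 0.0, -0.0]
contact_force: [0.7, 0.2, -0.3]
gripper_width: 51.3
```

Request:
servo_tool --pt "0.6 0 0 0 0 0 0" --pt "0.6 0 0 3 0 0 0" --pt "0.6 0 0 4 0 0 0" --pt "0.6 0 0 4 0 0 0" --pt "0.6 0 0 2.2 0 0 0" --pt "0.6 0 0 0 0 0 0" --pt "0.6 0 0 0 0 0 0"

```text
clock: 14.45
position: [502.0, 40.8, 19.0]
ee_rot: [-0.697, 0.717, 0.0, -0.0]
contact_force: [1.0, 0.3, 0.6]
gripper_width: 51.2
```

Request:
servo_tool --pt "0.6 1.5 0 0 0 0 0" --pt "0.6 1 0 0 0 0 0" --pt "0.6 0.5 0 0 0 0 0" --pt "0.6 0.5 0 0 0 0 0" --pt "0.6 0.5 0 0 0 0 0" --pt "0.6 0.5 0 0 0 0 0" --pt "0.6 0.5 0 0 0 0 0" --pt "0.6 0.5 0 0 0 0 0"

```text
clock: 15.25
position: [501.5, -13.3, 19.7]
ee_rot: [-0.697, 0.717, -0.001, 0.001]
contact_force: [0.3, 4.6, 4.7]
gripper_width: 51.5
```

Run:
```python
from h import *
s,r=tcp();print(s["clock"],s["position"].round(1),s["contact_force"].round(1))
d=get_image("top");e=get_image("side");np.save("t4.npy",d,allow_pickle=True)
A=cv2.resize(d["image"][170:270,230:360,::-1],None,fx=3,fy=3,interpolation=2);B=cv2.resize(e["image"][180:280,240:370,::-1],None,fx=3,fy=3,interpolation=2)
cv2.imwrite("pics/p11.png",np.hstack([A,B]))
```

```text
15.25 [501.5 -13.3  19.7] [0.3 4.6 4.7]
```

View pics/p11.png

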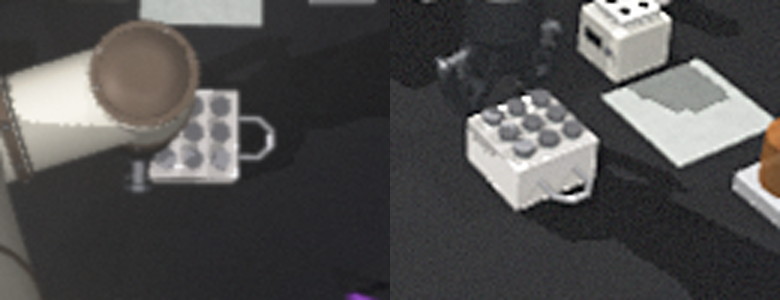

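```bash
cat >> h.py <<'E'
def edge(d,lines,z,thr=110):
    "lines: list of (inside px, outside px); returns world points of white->dark crossing at height z"
    g=d["image"].min(2).astype(np.float32);out=[]
    for a,b in lines:
        t=np.linspace(0,1,200);p=np.outer(1-t,a)+np.outer(t,b)
        v=cv2.remap(g,p[:,0].astype(np.float32)[None],p[:,1].astype(np.float32)[None],1)[0]
        hit=np.where((v[:-1]>=thr)&(v[1:]<thr))[0]
        if len(hit): out.append(p[hit[-1]])
    return ray(d,np.array(out),z)
def face(d,c,yaw,side,offs,z=50,half=45,inn=7,outn=14):
    "world line fit of a rack edge near guess centre c; side unit vec in rack frame"
    Rm=np.array([[np.cos(yaw),-np.sin(yaw)],[np.sin(yaw),np.cos(yaw)]]);s=np.array(side,float);t=np.array([-s[1],s[0]])
    L=[]
    for o in offs:
        a=c+Rm@(s*(half-inn)+t*o);b=c+Rm@(s*(half+outn)+t*o);q=proj(d,[[*a,z],[*b,z]]);L.append((q[0],q[1]))
    P=edge(d,L,z);m=np.median(P,0);vx,vy,x0,y0=cv2.fitLine(P.astype(np.float32),cv2.DIST_HUBER,0,.5,.01).ravel()
    n=np.array([vy,-vx]);n=n if n@(Rm@s)>0 else -n
    return np.array([x0,y0]),n,len(P)
def rack2(d,c,yaw=0.,ysides=(-40,-34,-28,28,34,40)):
    c=np.array(c,float)
    for _ in range(3):
        p,n,k=face(d,c,yaw,(0,-1),ysides);q,m,k2=face(d,c,yaw,(1,0),range(-40,41,5))
        y1=np.arctan2(n[0],-n[1]);y2=np.arctan2(m[1],m[0]);yaw=y1 if k>k2 else y2
        yaw=(y1*k+y2*k2)/(k+k2)
        c=np.linalg.solve(np.array([n,m]),[n@p-45,m@q-45])
    return c.round(1),np.degrees([y1,y2]).round(1),k,k2
E
python3 - <<'E'
from h import *
d=np.load("t3.npy",allow_pickle=True).item();print(rack2(d,(501,-51),.03))
d=np.load("t4.npy",allow_pickle=True).item();print(rack2(d,(501,-70),0.))
for d in(np.load("t3.npy",allow_pickle=True).item(),):
    P=[edge(d,[(proj(d,[[688+sx*48*(o==0)+0,-82,0]])[0],)*2],0) for o,sx in()]
    # mat edges
    def me(ax,sg):
        L=[]
        for o in range(-55,56,10):
            a=np.array([688,-82.])+(np.array([sg*55,o]) if ax==0 else np.array([o,sg*55]));b=a+(np.array([sg*20,0]) if ax==0 else np.array([0,sg*20]))
            q=proj(d,[[*a,0],[*b,0]]);L.append((q[0],q[1]))
        P=edge(d,L,0,80);v=cv2.fitLine(P.astype(np.float32),cv2.DIST_HUBER,0,.5,.01).ravel();return P.mean(0).round(1),an(v[:2]),len(P)
    for a in((0,1),(0,-1),(1,1),(1,-1)):print("mat",a,me(*a))
E
```

```text
(array([500.8, -51.5], dtype=float32), array([2. , 1.7], dtype=float32), 6, 17)
(array([498.9, -68.2], dtype=float32), array([-0.7, -1.5], dtype=float32), 6, 9)
mat (0, 1) (array([755.3, -82. ]), 88.3, 12)
mat (0, -1) (array([621.9, -82. ]), 88.1, 12)
mat (1, 1) (array([688. , -16.9]), -3.6, 12)
mat (1, -1) (array([ 688. , -149.5]), -1.5, 12)
```

Request:
servo_tool --pt "0.6 0.3 0 0 0 0 0" --pt "0.6 0.3 0 0 0 0 0" --pt "0.6 0.25 0 0 0 0 0" --pt "0.6 0 0 0 0 0 0" --pt "0.6 0 0 0 0 0 0"

```text
clock: 15.85
position: [500.3, -22.5, 19.0]
ee_rot: [-0.697, 0.717, -0.0, 0.0]
contact_force: [1.4, 1.6, 2.3]
gripper_width: 51.3
```

Run:
```python
from h import *
s,r=tcp();print(s["clock"],s["position"].round(1),s["contact_force"].round(1))
d=get_image("top");print(rack2(d,(499,-77),-.03))
```

```text
15.85 [500.3 -22.5  19. ] [1.4 1.6 2.3]
(array([497.8, -77.3], dtype=float32), array([-0.8, -1. ], dtype=float32), 6, 8)
```

Request:
servo_tool --pt "0.6 -1.5 0 0 0 0 0" --pt "0.6 -1.5 0 -1 0 0 0" --pt "0.6 0 0 -2 0 0 8.59" --pt "0.6 0 0 -3 0 0 8.59" --pt "0.6 0 0 -3 0 0 8.59" --pt "0.6 0 0 -2 0 0 8.59" --pt "0.6 0 0 0 0 0 8.59" --pt "0.6 0 0 0 0 0 8.59" --pt "0.6 0 0 0 0 0 8.59" --pt "0.6 0 0 0 0 0 8.59" --pt "0.6 0 0 0 0 0 8.59" --pt "0.6 0 0 0 0 0 8.59"

```text
clock: 17.1
position: [500.0, 8.5, 129.2]
ee_rot: [-0.019, 1.0, -0.0, -0.001]
contact_force: [-0.3, -1.1, 0.3]
gripper_width: 51.3
```

Request:
servo_tool --pt "0.6 0 0 0 0 0 4.2" --pt "0.6 2.06 -2.14 0 0 0 0" --pt "0.6 2.06 -2.14 0 0 0 0" --pt "0.6 2.06 -2.14 0 0 0 0" --pt "0.6 2.06 -2.14 0 0 0 0" --pt "0.6 0 0 0 0 0 0" --pt "0.6 0 0 0 0 0 0"

```text
clock: 17.8
position: [415.6, -75.0, 129.4]
ee_rot: [0.015, 1.0, -0.0, 0.0]
contact_force: [1.0, 1.3, -0.4]
gripper_width: 51.0
```

Run:
```python
from h import *
s,r=tcp();print(s["clock"],s["position"].round(1),s["contact_force"].round(1),r.as_matrix()[:2,:2].round(3).tolist(),s["joints"].round(2))
d=get_image("top");print(rack2(d,(498,-77),-.03));np.save("t5.npy",d,allow_pickle=True)
```

```text
17.8 [415.6 -75.  129.4] [ 1.   1.3 -0.4] [[-1.0, 0.03], [0.03, 1.0]] [ 0.21  0.17 -0.63  0.   -0.78 -1.81]
(array([500., -71.], dtype=float32), array([-11.5,  -1.5], dtype=float32), 3, 17)
```

Request:
servo_tool --pt "0.6 0 0 3 0 0 0" --pt "0.6 0 0 4 0 0 0" --pt "0.6 0 0 3 0 0 0" --pt "0.6 0 0 1 0 0 0" --pt "0.6 -0.5 0 0 0 0 0" --pt "0.6 -1 0 0 0 0 0" --pt "0.6 -0.5 0 0 0 0 0" --pt "0.6 -0.5 0 0 0 0 0" --pt "0.6 -0.5 0 0 0 0 0" --pt "0.6 -0.5 0 0 0 0 0" --pt "0.6 -0.5 0 0 0 0 0" --pt "0.6 -0.8 0 0 0 0 0"

```text
clock: 19.05
position: [459.9, -77.6, 19.1]
ee_rot: [0.016, 1.0, -0.0, -0.004]
contact_force: [-6.6, 0.6, 6.6]
gripper_width: 51.0
```

Request:
servo_tool --pt "0.6 -0.8 0 0 0 0 0" --pt "0.6 -0.8 0 0 0 0 0" --pt "0.6 -0.8 0 0 0 0 0" --pt "0.6 -0.8 0 0 0 0 0" --pt "0.6 -0.8 0 0 0 0 0" --pt "0.6 -0.8 0 0 0 0 0" --pt "0.6 -0.4 0 0 0 0 0" --pt "0.6 0 0 0 0 0 0"

```text
clock: 19.85
position: [516.9, -78.5, 19.1]
ee_rot: [0.015, 1.0, -0.0, 0.001]
contact_force: [-1.0, -1.0, 1.0]
gripper_width: 50.8
```

Run:
```python
from h import *
s,r=tcp();print(s["clock"],s["position"].round(1),s["contact_force"].round(1),r.as_matrix()[:2,:2].round(3).tolist())
d=get_image("top");c=s["position"][:2]+[55,-1.5];print(c,rack2(d,c,-.03));np.save("t6.npy",d,allow_pickle=True)
g=d["image"].min(2);print(g[175:215:2,300:316])
```

```text
19.85 [516.9 -78.5  19.1] [-1. -1.  1.] [[-1.0, 0.031], [0.031, 1.0]]Traceback (most recent call last):
  File "<stdin>", line 3, in <module>
  File "h.py", line 48, in rack2
    p,n,k=face(d,c,yaw,(0,-1),ysides);q,m,k2=face(d,c,yaw,(1,0),range(-40,41,5))
          ~~~~^^^^^^^^^^^^^^^^^^^^^^^
  File "h.py", line 42, in face
    P=edge(d,L,z);m=np.median(P,0);vx,vy,x0,y0=cv2.fitLine(P.astype(np.float32),cv2.DIST_HUBER,0,.5,.01).ravel()
  File "h.py", line 35, in edge
    return ray(d,np.array(out),z)
  File "h.py", line 6, in ray
    c=np.c_[(uv[:,0]-K[0,2])/K[0,0],-(uv[:,1]-K[1,2])/K[1,1],-np.ones(len(uv))]@E[:3,:3].T
             ~~^^^^^
IndexError: index 0 is out of bounds for axis 1 with size 0
```

Request:
servo_tool --pt "0.6 1.5 0 0 0 0 0" --pt "0.6 1.5 0 -2 0 0 0" --pt "0.6 2 0 -3 0 0 0" --pt "0.6 4 0 0 0 0 0" --pt "0.6 4 0 0 0 0 0" --pt "0.6 0 0 0 0 0 0"

```text
clock: 20.5
position: [380.7, -74.9, 68.8]
ee_rot: [0.016, 1.0, 0.0, -0.001]
contact_force: [-0.4, 0.1, -0.2]
gripper_width: 51.4
```

Run:
```python
from h import *
s,r=tcp();print(s["clock"],s["position"].round(1))
d=get_image("top");np.save("t6.npy",d,allow_pickle=True)
print(rack2(d,(571.7,-79.9),-.03),face(d,np.array((571.7,-79.9)),-.03,(0,-1),range(-44,45,4)),face(d,np.array((571.7,-79.9)),-.03,(0,1),range(-44,45,4)))
```

```text
20.5 [380.7 -74.9  68.8]Traceback (most recent call last):
  File "<stdin>", line 4, in <module>
  File "h.py", line 48, in rack2
    p,n,k=face(d,c,yaw,(0,-1),ysides);q,m,k2=face(d,c,yaw,(1,0),range(-40,41,5))
                                             ~~~~^^^^^^^^^^^^^^^^^^^^^^^^^^^^^^^
  File "h.py", line 42, in face
    P=edge(d,L,z);m=np.median(P,0);vx,vy,x0,y0=cv2.fitLine(P.astype(np.float32),cv2.DIST_HUBER,0,.5,.01).ravel()
  File "h.py", line 35, in edge
    return ray(d,np.array(out),z)
  File "h.py", line 6, in ray
    c=np.c_[(uv[:,0]-K[0,2])/K[0,0],-(uv[:,1]-K[1,2])/K[1,1],-np.ones(len(uv))]@E[:3,:3].T
             ~~^^^^^
IndexError: index 0 is out of bounds for axis 1 with size 0
```

```bash
cat >> h.py <<'E'
def yedge(d,c,yaw=-.03):
    P=face(d,np.array(c,float),yaw,(0,-1),[o for o in range(-44,45,3) if abs(o)>26])
    return P[0].round(1),"yaw",round(float(np.degrees(np.arctan2(P[1][0],-P[1][1]))),2),P[2],"yc at edge x",(P[0]-45*P[1]).round(1)
E
python3 - <<'E'
from h import *
d=np.load("t6.npy",allow_pickle=True).item();print(yedge(d,(571.7,-79.9)))
g=d["image"].min(2)
q=proj(d,[[571.7+x,-79.9,50] for x in(-45,45)]);print(q.round(1))
u=int(q[:,0].mean());print(g[int(q[1,1])-10:int(q[0,1])+12,u-6:u+9:3].T)
E
```

```text
(array([ 562.9, -125.5], dtype=float32), 'yaw', -1.82, 12, 'yc at edge x', array([564.3, -80.6], dtype=float32))
[[297.9 204.9]
 [297.4 176.2]]
[[219 219 220 219 202 193 189 191 191 190 209 251 229 193 175 177 177 175
  220 251 237 210 188 178 178 168 182 252 253 236 186 183 179 181 181 225
  253 253 253 187 167 139  77  56  55  57  56  55  54  53]
 [224 220 223 221 211 196 193 196 196 193 187 250 220 192 189 178 175 219
  252 252 241 208 200 200 186 191 249 253 252 240 205 184 194 169 201 250
  253 253 252 186 168 140  77  58  57  55  56  57  57  57]
 [222 220 221 218 200 194 198 196 189 188 171 245 226 184 174 175 175 173
  166 239 240 197 176 173 172 176 177 192 237 225 182 174 174 175 175 191
  242 252 252 189 168 139  76  57  59  54  59  56  55  54]
 [218 220 218 221 202 193 194 194 190 145 165 250 236 203 182 177 181 174
  221 252 253 230 203 184 180 182 177 249 253 252 208 187 183 179 179 224
  252 253 253 193 169 140  76  57  55  58  57  57  56  54]
 [218 219 222 223 215 194 193 191 159 137 168 250 225 203 185 193 166 196
  250 253 252 200 188 191 182 168 219 251 251 204 174 170 191 181 188 249
  253 253 252 215 177 162  84  59  54  57  55  56  56  55]]
```

Request:
servo_tool --pt "0.6 -4 0 0 0 0 0" --pt "0.6 -4 0 2.5 0 0 0" --pt "0.6 -3 0 2.5 0 0 0" --pt "0.6 -1.5 0 0 0 0 0" --pt "0.6 -0.5 0 0 0 0 0" --pt "0.6 -0.5 0 0 0 0 0" --pt "0.6 -0.5 0 0 0 0 0" --pt "0.6 -0.8 0 0 0 0 0" --pt "0.6 -0.8 0 0 0 0 0" --pt "0.6 -0.8 0 0 0 0 0" --pt "0.6 -0.8 0 0 0 0 0" --pt "0.6 -0.8 0 0 0 0 0"

```text
clock: 21.75
position: [566.7, -79.9, 19.1]
ee_rot: [0.015, 1.0, 0.0, 0.0]
contact_force: [-1.9, 0.2, -1.8]
gripper_width: 51.2
```

Request:
servo_tool --pt "0.6 -0.8 0 0 0 0 0" --pt "0.6 -0.8 0 0 0 0 0" --pt "0.6 -0.8 0 0 0 0 0" --pt "0.6 -0.8 0 0 0 0 0" --pt "0.6 -0.8 0 0 0 0 0" --pt "0.6 -0.8 0 0 0 0 0" --pt "0.6 -0.5 0 0 0 0 0" --pt "0.6 -0.4 0 0 0 0 0" --pt "0.6 0 0 0 0 0 0"

```text
clock: 22.65
position: [624.2, -81.7, 19.3]
ee_rot: [0.015, 1.0, -0.0, 0.001]
contact_force: [0.3, 0.1, 0.2]
gripper_width: 51.0
```

Request:
servo_tool --pt "0.6 -0.3 0 0 0 0 0" --pt "0.6 -0.3 0 0 0 0 0" --pt "0.6 -0.1 0 0 0 0 0" --pt "0.6 0 0 0 0 0 0" --pt "0.6 1 0 0 0 0 0" --pt "0.6 3 0 0 0 0 0" --pt "0.6 4 0 0 0 0 0" --pt "0.6 4 0 -2 0 0 0" --pt "0.6 4 0 -3 0 0 0" --pt "0.6 4 0 0 0 0 0" --pt "0.6 3 0 0 0 0 0" --pt "0.6 0 0 0 0 0 0"

```text
clock: 23.85
position: [395.8, -75.2, 69.2]
ee_rot: [0.015, 1.0, 0.0, -0.0]
contact_force: [0.8, -0.7, 0.1]
gripper_width: 51.4
```

Run:
```python
from h import *
s,r=tcp();print(s["clock"],s["position"].round(1))
d=get_image("top");np.save("t7.npy",d,allow_pickle=True)
for t in(225,235):
  import h
  o=h.edge; h.edge=lambda d,L,z,thr=t:o(d,L,z,thr)
  print(t,yedge(d,(686,-83)),face(d,np.array((686,-83.)),-.03,(1,0),range(-42,43,4),inn=7,outn=10))
  h.edge=o
g=d["image"].min(2)
q=proj(d,[[686+x,-83,z] for x,z in((-45,50),(45,50),(-45,0),(-65,0))]);print(q.round(1))
u=int(q[:,0].mean());print(g[int(q[1,1])-14:int(q[3,1])+6,u-9:u+12:4].T)
v=int((q[0,1]+q[1,1])/2);print(g[v-12:v+14:5,265:330])
```

```text
23.85 [395.8 -75.2  69.2]
225 (array([ 668.6, -124.8], dtype=float32), 'yaw', -0.52, 7, 'yc at edge x', array([669. , -79.8], dtype=float32)) (array([727.9193  , -83.457596], dtype=float32), array([ 0.9999029 , -0.01393436], dtype=float32), 22)
235 (array([ 661.2, -124.2], dtype=float32), 'yaw', -0.52, 5, 'yc at edge x', array([661.6, -79.2], dtype=float32)) (array([727.4227 , -73.83837], dtype=float32), array([ 0.99994874, -0.0101253 ], dtype=float32), 21)
[[298.2 168.5]
 [297.7 140.7]
 [297.1 172.5]
 [297.3 178.6]]
[[ 62  62  57  60  61  60  64  64  63  62  62  62  78 147 180 190 244 225
  186 175 174 172 182 238 242 225 191 176 176 173 172 193 242 240 199 177
  175 177 176 176 241 252 252 213 180 173 172 181 198 203 203 199 100  63
   61  59  58  60]
 [ 59  61  61  62  60  59  61  60  60  60  63  61  75 147 180 199 251 229
  201 184 176 175 201 251 253 251 220 187 182 185 180 223 253 253 232 202
  189 190 207 226 253 254 253 223 181 173 175 183 204 206 208 198 101  63
   63  61  60  61]
 [ 60  59  59  59  61  61  60  62  63  61  61  59  68 120 177 194 247 234
  187 173 170 168 184
[... 1784 characters left out ...]
 175 223 235 249 250 228 179 162 157 174
  228 251 251 240 195 174 163 158 198 228 230 197 163 157 157 152  93  57
   50  53  75 170 208 123  62  51  53  51  51]
 [219 219 220 220 220 227 233 244 185  93  62  83 138 140 119 113 112 116
  152 249 250 224 185 175 173 172 174 189 219 199 179 174 172 173 172 175
  193 217 195 186 178 172 173 172 177 208 221 181 149 141 139 135  90  69
   90 145 161 131  84  56  50  49  51  52  53]
 [119 129 139 144 125 105 105 105  91  67  62  83 137 147 146 147 159 142
  207 251 253 253 253 252 252 252 253 254 253 253 253 252 252 251 251 253
  253 253 253 253 252 251 251 251 252 253 253 220 169 158 156 149  90  55
   54  52  55  52  51  53  53  51  49  50  51]]
```

Request:
servo_tool --pt "0.6 -4 0 0 0 0 0" --pt "0.6 -4 0 0 0 0 0" --pt "0.6 -4 0 2.5 0 0 0" --pt "0.6 -4 0 2.5 0 0 0" --pt "0.6 -3 0 0 0 0 0" --pt "0.6 -2 0 0 0 0 0" --pt "0.6 -0.5 0 0 0 0 0" --pt "0.6 0 0 0 0 0 0" --pt "0.6 0 0 0 0 0 0"

```text
clock: 24.8
position: [614.2, -81.5, 18.8]
ee_rot: [0.015, 1.0, 0.0, -0.0]
contact_force: [-0.2, 0.2, -0.1]
gripper_width: 51.3
```

Request:
servo_tool --pt "0.6 -0.6 0 0 0 0 0" --pt "0.6 -0.5 0 0 0 0 0" --pt "0.6 -0.3 0 0 0 0 0" --pt "0.6 -0.3 0 0 0 0 0" --pt "0.6 -0.2 0 0 0 0 0" --pt "0.6 0 0 0 0 0 0" --pt "0.6 0 0 0 0 0 0"

```text
clock: 25.5
position: [632.1, -82.2, 19.1]
ee_rot: [0.015, 1.0, -0.0, -0.002]
contact_force: [-5.4, 0.3, 3.9]
gripper_width: 51.5
```

Request:
servo_tool --pt "0.6 -0.2 0 0 0 0 0" --pt "0.6 0 0 0 0 0 0" --pt "0.6 0 0 0 0 0 0"

```text
clock: 25.8
position: [634.3, -82.3, 19.1]
ee_rot: [0.015, 1.0, -0.0, -0.002]
contact_force: [-6.5, 0.5, 5.0]
gripper_width: 51.3
```

Back off and check with the last picture.

Request:
servo_tool --pt "0.6 1 0 0 0 0 0" --pt "0.6 3 0 0 0 0 0" --pt "0.6 4 0 0 0 0 0" --pt "0.6 4 0 -2 0 0 0" --pt "0.6 4 0 -3 0 0 0" --pt "0.6 4 0 -3 0 0 0" --pt "0.6 3 0 0 0 0 0" --pt "0.6 0 0 0 0 0 0" --pt "0.6 0 0 0 0 0 0"

```text
clock: 26.7
position: [406.3, -74.9, 99.7]
ee_rot: [0.015, 1.0, 0.0, 0.002]
contact_force: [0.3, -0.2, 0.1]
gripper_width: 51.2
```

Run:
```python
from h import *
s,r=tcp();print(s["clock"],s["position"].round(1))
d=get_image("top");e=get_image("side");np.save("t8.npy",d,allow_pickle=True);np.save("s8.npy",e,allow_pickle=True)
A=cv2.resize(d["image"][118:190,260:350,::-1],None,fx=5,fy=5,interpolation=2)
B=cv2.resize(e["image"][140:320,270:470,::-1],None,fx=1.75,fy=1.75,interpolation=2)
C=cv2.resize(d["image"][110:300,150:450,::-1],None,fx=1.2,fy=1.2,interpolation=2)
o=np.zeros((600,800,3),np.uint8);o[:360,:450]=A;o[:B.shape[0],450:450+B.shape[1]]=B;o[365:365+C.shape[0],:C.shape[1]]=C
cv2.imwrite("pics/p12.png",o)
```

```text
26.7 [406.3 -74.9  99.7]
```

View pics/p12.png

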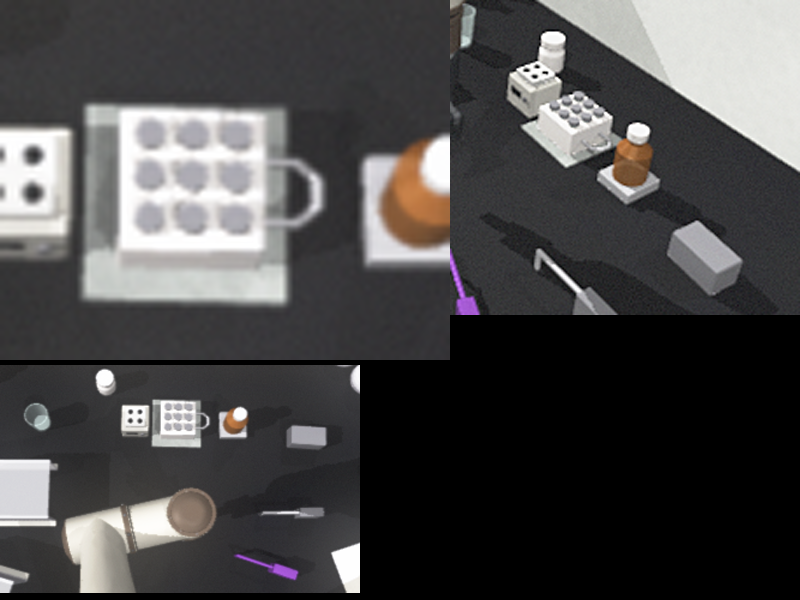

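Run:
```python
from h import *
d=np.load("t8.npy",allow_pickle=True).item()
def w(p,z): return ray(d,np.array(p,float)/5+[260-.4,118-.4],z)
m=w([(84,105),(287,107),(288,302),(82,301)],0);print("mat",m.mean(0),an(m[0]-m[3]),an(m[1]-m[2]),an(m[0]-m[1])-90,an(m[3]-m[2])-90)
print("rack bottom -x edge",w([(140,265),(250,265)],0))
# caps blobs
im=cv2.resize(d["image"][118:190,260:350],None,fx=5,fy=5,interpolation=2);hsv=cv2.GaussianBlur(im,(9,9),0).astype(int)
mask=((hsv.mean(2)<203)).astype(np.uint8);roi=np.zeros_like(mask);roi[118:233,132:255]=1
mask=cv2.morphologyEx(mask*roi,cv2.MORPH_OPEN,cv2.getStructuringElement(2,(19,19)))
n,l,st,c=cv2.connectedComponentsWithStats(mask);print(st[1:,4],c[1:].round(0).tolist())
C=np.array([(151,134),(193,134),(236,134),(150,175),(193,175),(237,175),(150,217),(192,217),(237,216)])
for nm,K in(("hand",C),("auto",c[1:])):
    P=w(K,61);print(nm,len(P),P.mean(0))
    if len(P)==9:
        P=P[np.lexsort((P[:,1],-P[:,0].round(-1)))] ;k=P.reshape(3,3,2);a=(k[:,2]-k[:,0]).mean(0);b=(k[0]-k[2]).mean(0);print("yaw",an(a)-90,an(b))
```

```text
mat [688.93589327 -82.3156144 ] -1.1 -1.3 -1.0 -0.7000000000000028
rack bottom -x edge [[ 647.67811757  -52.34444522]
 [ 647.15673388 -123.31893856]]
[664 797 880 699 822 854 865 672 834] [[151.0, 134.0], [193.0, 135.0], [235.0, 135.0], [150.0, 175.0], [191.0, 175.0], [235.0, 177.0], [190.0, 217.0], [150.0, 218.0], [235.0, 218.0]]
hand 9 [688.62896806 -83.24736559]
yaw 0.0 -1.3
auto 9 [687.95481522 -82.64907378]
yaw -0.7999999999999972 -2.0
```

```bash
python3 -c "
from bench import *
print(job_done())"
```

```text
the job is handed in; nothing more can be done
None
```

The rack is standing on the grey mat and the job is handed in, with the arm's clock at about 27 s. With the hook I caught the wire loop and drew the rack out of the small cover. I set the hook back down on its handle at about (442, −420), clear of the purple look-alike and the tip box. With two fingers of the hand I squared the rack up, then pushed it between the two instruments onto the mat.

**Last checks:**
- **Centring:** the vial caps centre at about (688, −83), against the mat centre at about (689, −82 to −83).
- **Angle:** the rack and mat are parallel to within about 1°.
- **Everything else:** the last picture shows the hook upright on its handle. The instruments and loose objects (beaker, jar, tip box) are where they were, and the hand is clear. The highest force I read was about 7 N.

**One disagreement:** the rack's lower −x edge, a faint line in the picture, put the rack about 3 mm farther in +x than the caps did. I went with the caps.

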